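# Turn the leaf of a finish-sample book

## Robot

A 6-joint arm with a two-finger parallel gripper is mounted at the origin on the work surface. World frame = base frame: x ahead of the robot, y to its left, z up, the work surface at z = 0. Lengths are in m, angles in rad, forces in N, time in s.
With the tool pointing down it reaches from about 0.325 to 0.9 m from the base axis. Payload 6.1 kg.
Tool frame: the origin (TCP) lies at the very end of the fingers, on their centre line; the grasp point (between the pads) lies 19 mm behind it; z points along the fingers, y is the line along which they close (so a half turn about z gives the same grasp; the last joint's range is limited). The gripper opens to 87 mm and grips with 3 to 60 N. Pads are 19 mm wide; open, the fingers measure 117 mm over their backs; the gripper's body (75 mm by 190 mm) begins 51 mm behind the grasp point.
Start: joints at [-1.433, 0.22, 1.526, -0, 1.395, -0.126], TCP at [0.163, -0.603, 0.223] pointing down, gripper open.
Joint ranges: [-2.98, 2.98], [-0.91, 2.08], [0.09, 2.57], [-1.24, 4.39], [0.2, 2.65], [-2.68, 2.68]. Speed limits (rad/s): [2.57, 2.57, 3.01, 3.14, 3.14, 3.14].

## Interface

Orientations are given as a unit quaternion [x, y, z, w].
In Python, from rig import env gives the robot as it stands.
- The arm moves only by the tool servo_tool, never from a script. Its argument "deltas" is a list of rows, each an object with "delta_pos": the shift along the world's x, y, z in cm, a list of three; "yaw": the turn about the world's z in degrees. A call has 1 to 12 rows; each row shifts and turns the commanded pose from where the row before left it; what a row does not reach is not made up. A row lasts 1/8 s, in which the tool goes at most 62.5 mm and 10.7 degrees, less where a joint would pass 70% of its speed; a pose out of reach is approached as far as the arm can. A call with a gripper value outside its range is refused whole. "gripper" is the closure, from 0 (fully open) to 1 (shut), set as the call begins (left out, the last holds). The fingers move at their own pace and stop on an object; "newtons" is the grip in N (left out, the last holds). Time passes only in rows, so rows that do not move let the fingers close. It gives the time, the measured TCP pose, the force, the opening and the grip force at its end, in the units of the state.
- env.observe(): the state, without advancing time (a new reading comes with each control period).
- env.camera(name): name is "scene" or "side" or "wrist"; returns the picture (384x512x3 uint8, blue, green, red); there is no depth.
- env.camera_model(name): a dict with "K" (3x3 intrinsics, pixels), "T" (4x4, takes a point from camera to world coordinates); the wrist camera has in their place "hand_eye" (4x4, takes a point from camera to tool coordinates, whose origin is the TCP and whose axes are the flange's). Camera axes: x right, y up, looking along -z (the intrinsics and any distortion apply to the point x, -y, -z); pixel columns grow to the right and rows downward; lengths in m; the calibration is good to about 2 mm. A picture is of the moment at which its call begins: read the wrist's pose just before it. camera_model takes no time and is no camera call.
- env.close_job(): hands the job in; it is judged then, once.
The state is a dict: "t": time; "q": joint angles; "joint_vel": joint speeds; "joint_torque": joint torques, N m; "tool_pos": TCP position; "tool_rot": TCP orientation; "force": force on the tool from outside, world axes, zero at the start; "moment": the same for the moment, N m; "width": finger opening in m; "gripper_force": force on a finger pad.
Only numpy, scipy, OpenCV 4.12 (cv2) and the standard library are available. Lean on these libraries where they do the work, as an engineer would, in place of code of your own. Each camera call takes 0.05 s, during which the arm holds its last target. There are 200 camera calls.

## Task

On the counter lies a finish-sample book with rigid leaves on a spine rod; the customer wants to see the next finishes. With a fingertip under its thumb tab, and without pinching or forcing it, turn the upper leaf of the right-hand pile over the spine and lay it down flat on the left-hand side without letting it slam. The other leaves stay as they lie, the book stays where it stands, and the wares around it are not disturbed.

Things in the scene. Friction and masses are not known exactly. Their poses are not given: they have to be found in the camera images.
- stand: The book's stand, loose on the counter on rubber feet, 2.6 kg: recessed black foot (200 x 200 mm, up to 50 mm high) under a steel base board (262 along x, 316 along y, top at 58 mm). Origin on the counter under the book's middle. Its x axis runs along the spine, away from the robot; +y points to the left-hand side, -y to the right-hand pile; yaw -0.4 to 0.3 rad.
- spine (a point): Middle of the steel spine rod (8 mm thick, 250 mm long, along the stand's x axis), 67 mm above the counter: the axis about which all leaves turn. End lugs stand up to 76 mm high at its two ends.
- top_leaf (a joint): Angle (rad) of the leaf to be turned, the upper one of the right-hand pile: 0 = flat on the right, pi/2 = upright, pi (its stop) = flat on the left. Starts at 0 to 0.2. Its hinge is stiff: the leaf stays at whatever angle it is left, and takes about 1 to 4 N at the tab to turn. Its mid-plane holds the spine axis, so flat it lies at the axis height on either side.
- tab (a point): Centre of that leaf's thumb tab, 173 mm from the spine axis; turns with the leaf. Leaf: grey board 4 mm thick, 0.24 kg, 232 mm along the spine, from 18 to 160 mm off the axis. The tab, at the middle of its outer edge, is 50 mm wide, 4 mm thick and juts out to 190 mm from the axis, past the other leaves and the base board; when flat, 65 mm of clear room below it.
- next_leaf (a joint): Angle (rad) of the leaf beneath it, to be left alone: 0 = flat on the right, growing as it is raised. Same size and hinge, mid-plane 6 mm below the top leaf's.
- next_tab (a point): Centre of the thumb tab of the leaf beneath, same size, 80 mm farther along the spine (+x of the stand) than the top leaf's tab and 6 mm lower.
- turned_leaf (a joint): Angle (rad) of the leaf that already lies on the left, to be left alone: 0 = flat on the left, growing as it is raised towards the right. Same size and hinge, mid-plane 6 mm below the spine axis; its tab is 80 mm nearer to the robot than the middle.
- valve: Loose brass mixing valve body with three stub outlets, standing upright, 78 mm across, 108 mm high. Origin: centre of its underside. To be left alone.
- spout: Loose chrome bath spout lying down, 145 x 54 mm, 58 mm high. Origin on the counter under its middle. To be left alone.
- collar: Loose chrome pipe collar lying flat, 72 mm across, 14 mm high, with a hole. Origin: centre of its underside. To be left alone.
- rose: Loose round chrome shower rose standing face down, 72 mm across, 58 mm high. Origin: centre of its underside. To be left alone.

How it is judged:
On the way:
1. the top leaf is brought up to upright over the spine, the leaf beneath still down (value of joint top_leaf above 1.4 rad and value of joint next_leaf below 0.1 rad).
At the end, for the whole second after the job is handed in: The top leaf lies flat on the left (within 0.05 rad, about 3 degrees, of its stop), the leaf beneath it and the leaf already turned lie flat (within 0.06 rad), and the stand is within 30 mm of where it stood (value of joint top_leaf above 3.09 rad and value of joint each of next_leaf, turned_leaf below 0.06 rad and distance of stand from where it was at the start of the episode below 0.03 m); the robot touches nothing.
It fails at once if the leaf beneath or the leaf already turned is lifted (over 0.15 rad) (value of joint any of next_leaf, turned_leaf above 0.15 rad).
It fails at once if the leaf is flung or slammed (over 3 rad/s) (velocity of joint top_leaf above 3 rad/s).
It fails at once if the leaf is gripped or forced (over 35 N from the fingers) (contact force between the fingers and top_leaf above 35 N).
It fails at once if the book is dragged (over 30 mm) or lifted off the counter (distance of stand from where it was at the start of the episode above 0.03 m or height (world z) of stand above 0.015 m).
It fails at once if a ware beside the book is disturbed (over 20 mm) (distance of any of valve, spout, collar, rose from where it was at the start of the episode above 0.02 m).
It also fails if it takes over 48 s, if anything falls off the work surface, if the arm or the gripper's body presses on something with over 40 N, if the wrist force passes 120 N, or if a joint passes its speed limit or range.

## Working session

There is one attempt and no reset: what is moved stays moved. The work goes in short steps, Python scripts to look and compute and a tool call to move; the robot and the scene stay as the last step left them, time stands still between calls to the robot, and variables do not carry over. Pictures are saved under pics/ and viewed, at most 10 in all, crops included, and the job is handed in when it is done.

Besides the shell and the picture viewer there is one more tool, called as name(argument=value, ...), one argument or row to a line, values as JSON. servo_tool: Moves the arm, as the interface text tells. Its arguments: {"type":"object","properties":{"deltas":{"type":"array"},"gripper":{"type":"number"},"newtons":{"type":"number"}},"required":["deltas"]}

```bash
mkdir -p pics; ls; python3 - <<'E'
from rig import env
import cv2,numpy as np
s=env.observe();print({k:np.round(v,3) for k,v in s.items()})
for n in("scene","side"):
    m=env.camera_model(n);print(n,m)
    cv2.imwrite(f"pics/{n}0.png",cv2.resize(env.camera(n),(800,600),interpolation=cv2.INTER_CUBIC))
print(env.camera_model("wrist"))
E
```

```text
pics
{'t': np.float64(0.0), 'q': array([-1.433,  0.221,  1.528, -0.   ,  1.395, -0.126]), 'joint_vel': array([-0.   , -0.   , -0.001, -0.001, -0.   , -0.001]), 'joint_torque': array([ 2.0000e-03, -4.9460e+01, -3.8738e+01,  7.0000e-02,  5.7000e-02,
       -0.0000e+00]), 'tool_pos': array([ 0.163, -0.603,  0.221]), 'tool_rot': array([ 0.991,  0.132, -0.   , -0.001]), 'force': array([-0.585, -0.107, -0.305]), 'moment': array([0.004, 0.031, 0.006]), 'gripper_force': np.float64(0.0), 'width': np.float64(0.087)}
scene {'K': array([[381.29299519,   0.        , 252.47749267],
       [  0.        , 381.29299519, 195.07204185],
       [  0.        ,   0.        ,   1.        ]]), 'T': array([[ 2.36248488e-01, -5.47010653e-01,  8.03097751e-01,
         1.42323112e+00],
       [ 9.71692325e-01,  1.33695470e-01, -1.94780768e-01,
        -2.96643682e-02],
       [-8.23376024e-04,  8.26380582e-01,  5.63111406e-01,
         6.21306828e-01],
       [ 0.00000000e+00,  0.00000000e+00,  0.00000000e+00,
         1.00000000e+00]])}
side {'K': array([[353.46155337,   0.        , 258.38903472],
       [  0.
[... 157 characters left out ...]

       [-0.43714929,  0.6048662 , -0.66561053, -0.36961647],
       [-0.01585207,  0.73477297,  0.67812786,  0.59778727],
       [ 0.        ,  0.        ,  0.        ,  1.        ]])}
{'K': array([[281.38546331,   0.        , 254.08502379],
       [  0.        , 281.38546331, 187.07316717],
       [  0.        ,   0.        ,   1.        ]]), 'hand_eye': array([[ 4.30161395e-04,  9.63814551e-01,  2.66573303e-01,
         7.36100350e-02],
       [ 9.99999890e-01, -4.64454825e-04,  6.55991068e-05,
         3.83811875e-04],
       [ 1.87036630e-04,  2.66573245e-01, -9.63814645e-01,
        -1.62729668e-01],
       [ 0.00000000e+00,  0.00000000e+00,  0.00000000e+00,
         1.00000000e+00]])}
```

View pics/scene0.png

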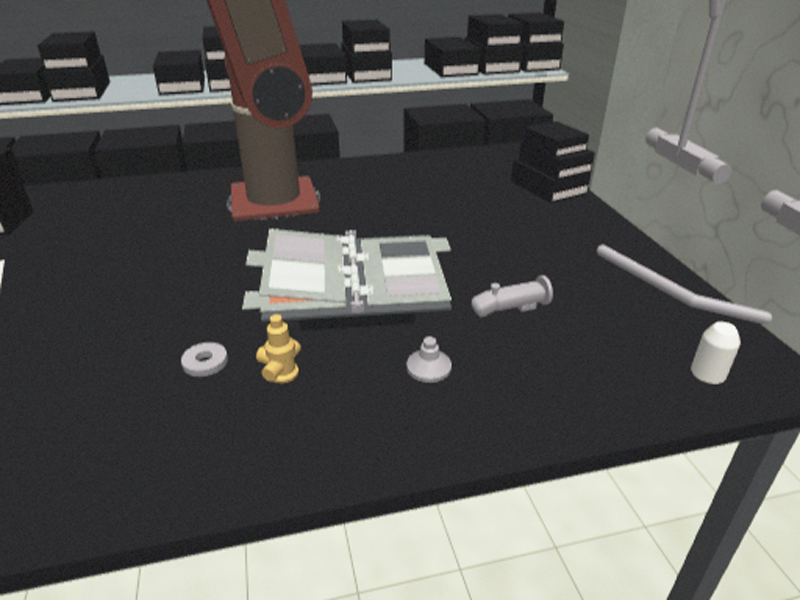

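View pics/side0.png

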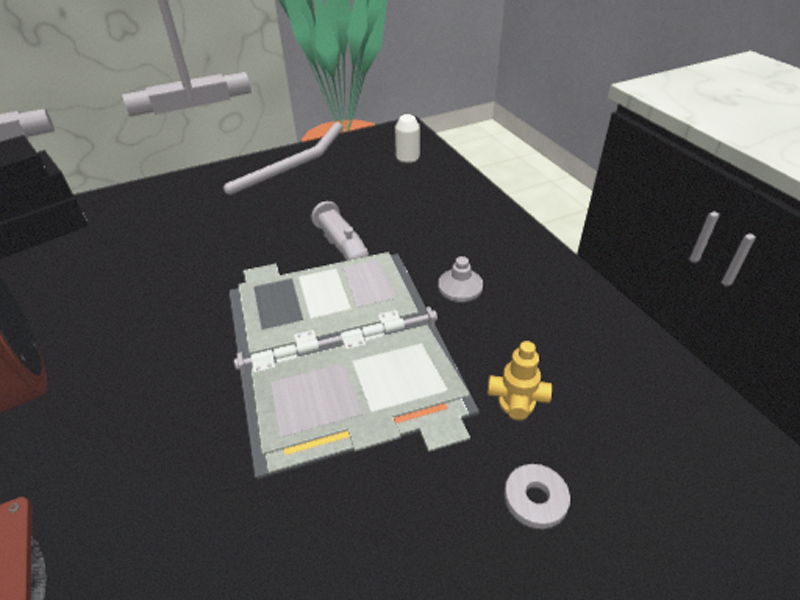

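The scene view shows the book with the right pile at left: the top tab is at about (256,258) and the next tab at (255,299). The side view shows the spine from (239,361) to (433,316) and the next tab at (445,432). I'll zoom in for the top tab.

```bash
cat > h.py <<'E'
import cv2,numpy as np
from rig import env
def ray(n,u,v):
    m=env.camera_model(n);K,T=m["K"],m["T"]
    d=np.linalg.inv(K)@[u,v,1];d=T[:3,:3]@[d[0],-d[1],-d[2]]
    return T[:3,3],d
def onz(n,u,v,z):
    o,d=ray(n,u,v);return o+d*(z-o[2])/d[2]
def proj(n,P):
    m=env.camera_model(n);p=np.linalg.inv(m["T"])@np.append(P,1)
    q=m["K"]@[p[0],-p[1],-p[2]];return q[:2]/q[2]
def tri(*obs):
    A=np.zeros((3,3));b=np.zeros(3)
    for n,u,v in obs:
        o,d=ray(n,u,v);d=d/np.linalg.norm(d);M=np.eye(3)-np.outer(d,d);A+=M;b+=M@o
    return np.linalg.solve(A,b)
E
python3 - <<'E'
from h import *
a=cv2.imread("pics/side0.png");a=cv2.resize(a,(512,384),interpolation=cv2.INTER_AREA)
b=cv2.imread("pics/scene0.png");b=cv2.resize(b,(512,384),interpolation=cv2.INTER_AREA)
a=env.camera("side");b=env.camera("scene")
A=cv2.resize(a[155:310,145:310],None,fx=3.4,fy=3.4,interpolation=cv2.INTER_CUBIC)
B=cv2.resize(b[140:210,150:295],None,fx=5.5,fy=5.5,interpolation=cv2.INTER_CUBIC)
cv2.imwrite("pics/sz.png",A);cv2.imwrite("pics/cz.png",B)
f=1.5625
s=[onz("side",u/f,v/f,.067) for u,v in((239,361),(433,316))];print(s, np.linalg.norm(s[0]-s[1]))
s=[onz("scene",u/f,v/f,.067) for u,v in((350,238),(355,300))];print(s)
for u,v in((204,358),(278,376),(429,370),(515,300)): print(onz("scene",u/f,v/f,.01).round(3))
E
```

```text
[array([0.36770915, 0.13483068, 0.067     ]), array([0.62396826, 0.09529473, 0.067     ])] 0.25929100512748526
[array([0.38380147, 0.13200945, 0.067     ]), array([0.60315917, 0.10128188, 0.067     ])]
[ 0.626 -0.152  0.01 ]
[ 0.699 -0.04   0.01 ]
[0.741 0.191 0.01 ]
[0.589 0.401 0.01 ]
```

View pics/sz.png

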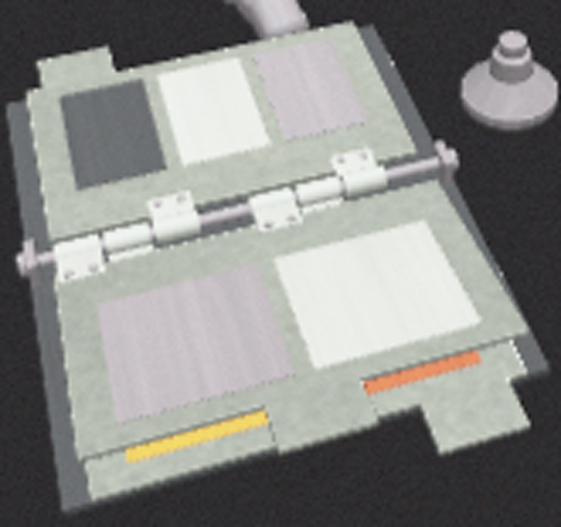

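View pics/cz.png

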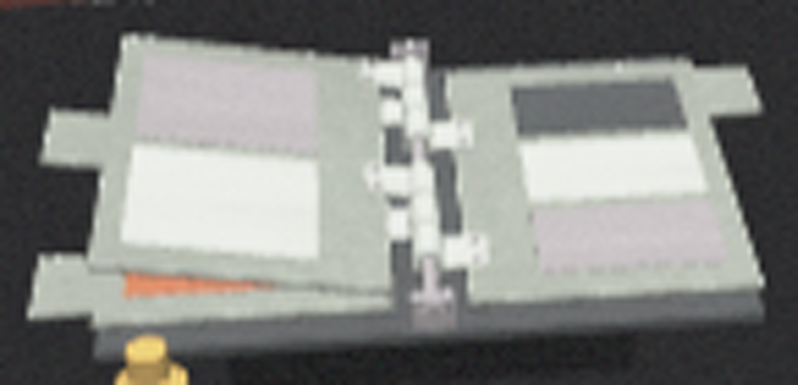

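```bash
python3 - <<'E'
from h import *
from scipy.optimize import least_squares
S=lambda u,v:(145+u/3.4,155+v/3.4)
C=lambda u,v:(150+u/5.5,140+v/5.5)
# cam,px,leaf(0 top,1 next,2 turned),x,r
O=[("side",S(277,455),0,-.025,.19),("side",S(378,424),0,.025,.19),("side",S(78,460),0,-.116,.16),("side",S(527,332),0,.116,.16),
("side",S(530,428),1,.105,.19),("side",S(443,453),1,.055,.19),("side",S(37,65),2,-.105,.19),("side",S(108,47),2,-.055,.19),
("scene",C(52,110),0,-.025,.19),("scene",C(42,163),0,.025,.19),("scene",C(125,38),0,-.116,.16),("scene",C(90,268),0,.116,.16),
("scene",C(38,257),1,.055,.19),("scene",C(28,318),1,.105,.19),("scene",C(757,70),2,-.105,.19),("scene",C(762,112),2,-.055,.19)]
def P(p,l,x,r):
    th=p[3]; ly,lz=[(-r*np.cos(th),.067+r*np.sin(th)),(-r,.061),(r,.061)][l]
    c,s=np.cos(p[2]),np.sin(p[2]);return np.array([p[0]+c*x-s*ly,p[1]+s*x+c*ly,lz])
f=lambda p:np.concatenate([proj(n,P(p,l,x,r))-q for n,q,l,x,r in O])
R=least_squares(f,[.495,.115,-.15,.1],loss="soft_l1");p=R.x
print(p.round(4));print(f(p).reshape(-1,2).round(1))
for th in(p[3],0): 
  q=p.copy();q[3]=th;print("tab",P(q,0,0,.173).round(4),P(q,0,0,.19).round(4))
print("nexttab",P(p,1,.08,.173).round(4))
for n,u,v in (("scene",204,358),("scene",278,376)):pass
print("xdir",np.cos(p[2]),np.sin(p[2]))
E
```

```text
[ 0.4956  0.1172 -0.138   0.1527]
[[ 0.  -0.8]
 [-0.1 -0.3]
 [-0.3 -0.3]
 [ 0.2  0.1]
 [-0.5 -1.9]
 [-1.8 -1.2]
 [-0.  -2. ]
 [ 0.1 -1. ]
 [-1.2  1. ]
 [-1.2  0.3]
 [-1.2  0.3]
 [-1.6  0.4]
 [-0.7  0.1]
 [-0.9 -0.6]
 [-2.3 -0.5]
 [-0.4 -0.3]]
tab [ 0.4721 -0.0522  0.0933] [ 0.4698 -0.0688  0.0959]
tab [ 0.4718 -0.0542  0.067 ] [ 0.4695 -0.071   0.067 ]
nexttab [ 0.5511 -0.0652  0.061 ]
xdir 0.990490174419087 -0.1375834814912264
```

The fit puts the stand at (0.496, 0.117) with yaw -0.138 and the leaf at 0.15 rad. The tool only yaws, so I'll close the fingers into a post. It will go outside the tab with its tip below the tab's height, then carry the tab up and inwards.

servo_tool(
  deltas=[
    {"delta_pos": [2.5, 4.05, 0], "yaw": 5.6},
    {"delta_pos": [2.5, 4.05, 0], "yaw": 5.6},
    {"delta_pos": [2.5, 4.05, 0], "yaw": 5.6},
    {"delta_pos": [2.5, 4.05, 0], "yaw": 5.6},
    {"delta_pos": [2.5, 4.05, 0], "yaw": 5.6},
    {"delta_pos": [2.5, 4.05, 0], "yaw": 5.6},
    {"delta_pos": [2.5, 4.05, 0], "yaw": 5.6},
    {"delta_pos": [2.5, 4.05, 0], "yaw": 5.6},
    {"delta_pos": [2.5, 4.05, 0], "yaw": 5.6},
    {"delta_pos": [2.5, 4.05, 0], "yaw": 5.6},
    {"delta_pos": [2.5, 4.05, 0], "yaw": 5.6},
    {"delta_pos": [2.5, 4.05, 0], "yaw": 5.6},
  ],
  gripper=1,
  newtons=10,
)

```text
t: 1.7
tool_pos: [0.4635, -0.1159, 0.2226]
tool_rot: [0.752, 0.659, 0.0, 0.0]
force: [-0.4, -0.9, 0.3]
width: 0.0007
gripper_force: 0.0
```

servo_tool(
  deltas=[
    {"delta_pos": [0, 0, 0], "yaw": 0},
    {"delta_pos": [0, 0, 0], "yaw": 0},
  ],
)

```text
t: 1.95
tool_pos: [0.4627, -0.1175, 0.2223]
tool_rot: [0.753, 0.658, -0.0, -0.0]
force: [-0.2, -0.1, 0.1]
width: 0.0009
gripper_force: 0.0
```

servo_tool(
  deltas=[
    {"delta_pos": [0, 0, -3], "yaw": 0},
    {"delta_pos": [0, 0, -3], "yaw": 0},
    {"delta_pos": [0, 0, -3], "yaw": 0},
    {"delta_pos": [0, 0, -3], "yaw": 0},
    {"delta_pos": [0, 0, -3], "yaw": 0},
    {"delta_pos": [0, 0, -2.5], "yaw": 0},
    {"delta_pos": [0, 0, 0], "yaw": 0},
  ],
)

```text
t: 2.82
tool_pos: [0.4605, -0.1178, 0.0456]
tool_rot: [0.754, 0.657, -0.001, -0.002]
force: [0.5, 0.4, 0.1]
width: 0.0006
gripper_force: 0.0
```

```bash
python3 - <<'E'
from h import *
a=env.camera("side");b=env.camera("scene")
A=cv2.resize(a[155:325,145:345],(706,600),interpolation=cv2.INTER_CUBIC)
B=cv2.resize(b[100:220,130:300],(800,565),interpolation=cv2.INTER_CUBIC)
cv2.imwrite("pics/s1.png",A);cv2.imwrite("pics/c1.png",B)
E
```

```text
(no output)
```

View pics/c1.png

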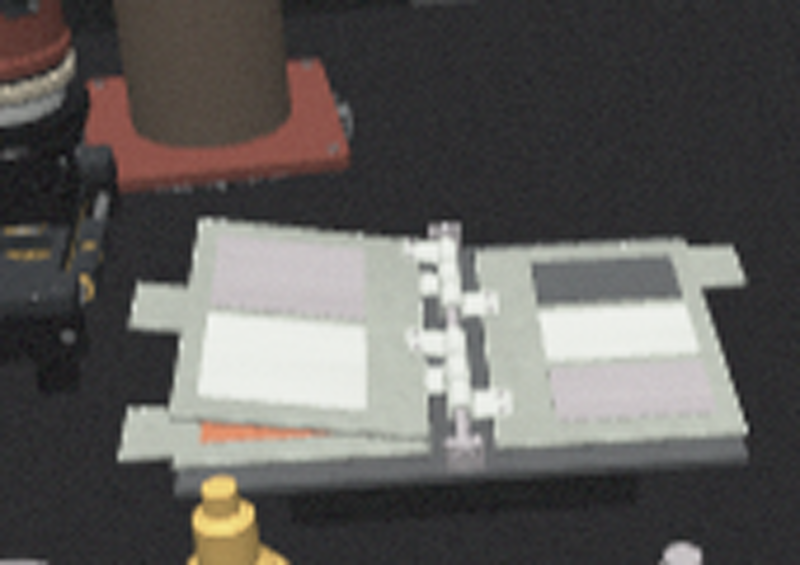

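The post stands just outside the top tab, with its tip at about (58,380) and in line with the tab (128–185, 285–330). Next I approach until contact.

servo_tool(
  deltas=[
    {"delta_pos": [0.2, 1.2, 0], "yaw": 0},
    {"delta_pos": [0.2, 1.2, 0], "yaw": 0},
    {"delta_pos": [0.15, 1.0, 0], "yaw": 0},
    {"delta_pos": [0, 0, 0], "yaw": 0},
  ],
)

```text
t: 3.42
tool_pos: [0.4687, -0.0823, 0.0478]
tool_rot: [0.752, 0.659, 0.0, 0.0]
force: [0.3, -0.2, -0.5]
width: 0.0008
gripper_force: 0.0
```

servo_tool(
  deltas=[
    {"delta_pos": [0.03, 0.2, 0.5], "yaw": 0},
    {"delta_pos": [0.03, 0.2, 0.5], "yaw": 0},
    {"delta_pos": [0.03, 0.2, 0.5], "yaw": 0},
  ],
)

```text
t: 3.8
tool_pos: [0.4691, -0.0788, 0.0629]
tool_rot: [0.753, 0.658, -0.001, 0.001]
force: [-2.3, -8.9, -0.8]
width: 0.0007
gripper_force: 4.7
```

servo_tool(
  deltas=[
    {"delta_pos": [0.02, 0.12, 0.7], "yaw": 0},
    {"delta_pos": [0.02, 0.12, 0.7], "yaw": 0},
  ],
)

```text
t: 4.05
tool_pos: [0.4695, -0.0756, 0.0769]
tool_rot: [0.753, 0.658, -0.0, 0.0]
force: [-0.1, -2.7, -2.3]
width: 0.0006
gripper_force: 1.5
```

servo_tool(
  deltas=[
    {"delta_pos": [0.03, 0.22, 0.9], "yaw": 0},
    {"delta_pos": [0.04, 0.28, 0.9], "yaw": 0},
    {"delta_pos": [0.04, 0.29, 0.9], "yaw": 0},
    {"delta_pos": [0.04, 0.29, 0.8], "yaw": 0},
    {"delta_pos": [0.05, 0.35, 0.8], "yaw": 0},
    {"delta_pos": [0.05, 0.4, 0.8], "yaw": 0},
  ],
)

```text
t: 4.8
tool_pos: [0.4723, -0.0564, 0.1281]
tool_rot: [0.753, 0.658, 0.0, 0.0]
force: [-0.9, -2.6, -0.5]
width: 0.0003
gripper_force: 1.3
```

servo_tool(
  deltas=[
    {"delta_pos": [0.06, 0.47, 0.9], "yaw": 0},
    {"delta_pos": [0.07, 0.53, 0.9], "yaw": 0},
    {"delta_pos": [0.08, 0.56, 0.8], "yaw": 0},
    {"delta_pos": [0.08, 0.6, 0.8], "yaw": 0},
    {"delta_pos": [0.08, 0.58, 0.7], "yaw": 0},
    {"delta_pos": [0.08, 0.6, 0.7], "yaw": 0},
    {"delta_pos": [0.1, 0.7, 0.6], "yaw": 0},
    {"delta_pos": [0.1, 0.74, 0.6], "yaw": 0},
  ],
)

```text
t: 5.8
tool_pos: [0.4788, -0.0086, 0.1881]
tool_rot: [0.753, 0.658, -0.0, 0.0]
force: [-0.7, -3.6, -0.0]
width: 0.0002
gripper_force: 2.1
```

servo_tool(
  deltas=[
    {"delta_pos": [0.11, 0.8, 0.6], "yaw": 0},
    {"delta_pos": [0.11, 0.8, 0.6], "yaw": 0},
    {"delta_pos": [0.11, 0.8, 0.5], "yaw": 0},
    {"delta_pos": [0.11, 0.8, 0.5], "yaw": 0},
    {"delta_pos": [0.11, 0.8, 0.5], "yaw": 0},
    {"delta_pos": [0.12, 0.85, 0.4], "yaw": 0},
    {"delta_pos": [0.12, 0.85, 0.4], "yaw": 0},
    {"delta_pos": [0.12, 0.85, 0.3], "yaw": 0},
    {"delta_pos": [0.12, 0.85, 0.3], "yaw": 0},
    {"delta_pos": [0.12, 0.85, 0.2], "yaw": 0},
  ],
)

```text
t: 7.05
tool_pos: [0.4903, 0.0742, 0.2307]
tool_rot: [0.753, 0.658, -0.0, -0.0]
force: [-0.6, -2.1, -1.7]
width: 0.0004
gripper_force: 0.9
```

servo_tool(
  deltas=[
    {"delta_pos": [0.12, 0.85, 0.1], "yaw": 0},
    {"delta_pos": [0.12, 0.85, 0.1], "yaw": 0},
    {"delta_pos": [0.12, 0.85, 0], "yaw": 0},
    {"delta_pos": [0.12, 0.85, 0], "yaw": 0},
    {"delta_pos": [0.12, 0.85, 0], "yaw": 0},
    {"delta_pos": [0.12, 0.85, -0.1], "yaw": 0},
    {"delta_pos": [0.12, 0.85, -0.1], "yaw": 0},
    {"delta_pos": [0.12, 0.85, -0.15], "yaw": 0},
    {"delta_pos": [0.12, 0.85, -0.25], "yaw": 0},
    {"delta_pos": [0.12, 0.8, -0.3], "yaw": 0},
  ],
)

```text
t: 8.3
tool_pos: [0.5024, 0.1589, 0.2235]
tool_rot: [0.753, 0.658, 0.0, -0.0]
force: [-0.6, -1.6, 1.7]
width: 0.0002
gripper_force: 0.8
```

```bash
python3 - <<'E'
from h import *
a=env.camera("side");b=env.camera("scene")
A=cv2.resize(a[100:300,120:320],(400,400));B=cv2.resize(b[80:280,130:330],(400,400))
cv2.imwrite("pics/m2.png",np.hstack([A,B]))
E
```

```text
(no output)
```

View pics/m2.png

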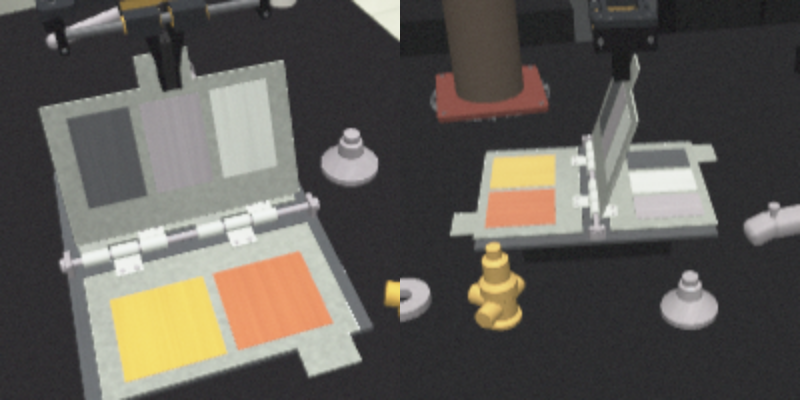

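The leaf is just past upright, with the post on the tab at (165,70) in the side half. The leaf beneath and the wares are unmoved. Continuing down the arc.

servo_tool(
  deltas=[
    {"delta_pos": [0.1, 0.75, -0.25], "yaw": 0},
    {"delta_pos": [0.1, 0.75, -0.3], "yaw": 0},
    {"delta_pos": [0.1, 0.75, -0.35], "yaw": 0},
    {"delta_pos": [0.1, 0.74, -0.4], "yaw": 0},
    {"delta_pos": [0.09, 0.7, -0.43], "yaw": 0},
    {"delta_pos": [0.09, 0.67, -0.46], "yaw": 0},
    {"delta_pos": [0.09, 0.65, -0.5], "yaw": 0},
    {"delta_pos": [0.09, 0.64, -0.53], "yaw": 0},
    {"delta_pos": [0.08, 0.6, -0.56], "yaw": 0},
    {"delta_pos": [0.08, 0.57, -0.6], "yaw": 0},
    {"delta_pos": [0.08, 0.55, -0.62], "yaw": 0},
    {"delta_pos": [0.08, 0.53, -0.64], "yaw": 0},
  ],
)

```text
t: 9.9
tool_pos: [0.5131, 0.2375, 0.1667]
tool_rot: [0.753, 0.658, -0.0, -0.0]
force: [0.7, -1.5, 0.0]
width: 0.0005
gripper_force: 0.5
```

servo_tool(
  deltas=[
    {"delta_pos": [0.07, 0.46, -0.66], "yaw": 0},
    {"delta_pos": [0.06, 0.44, -0.69], "yaw": 0},
    {"delta_pos": [0.06, 0.42, -0.72], "yaw": 0},
    {"delta_pos": [0.06, 0.4, -0.74], "yaw": 0},
    {"delta_pos": [0.05, 0.33, -0.75], "yaw": 0},
    {"delta_pos": [0.04, 0.3, -0.77], "yaw": 0},
    {"delta_pos": [0.04, 0.26, -0.78], "yaw": 0},
    {"delta_pos": [0.03, 0.24, -0.79], "yaw": 0},
    {"delta_pos": [0.03, 0.18, -0.8], "yaw": 0},
    {"delta_pos": [0.02, 0.15, -0.8], "yaw": 0},
  ],
)

```text
t: 11.15
tool_pos: [0.5177, 0.269, 0.0916]
tool_rot: [0.753, 0.658, -0.0, -0.0]
force: [0.1, -0.4, 0.5]
width: 0.0008
gripper_force: 0.4
```

servo_tool(
  deltas=[
    {"delta_pos": [0.01, 0.07, -0.5], "yaw": 0},
    {"delta_pos": [0.01, 0.05, -0.5], "yaw": 0},
    {"delta_pos": [0, 0.03, -0.5], "yaw": 0},
    {"delta_pos": [0, 0, -0.4], "yaw": 0},
  ],
)

```text
t: 11.65
tool_pos: [0.5179, 0.2706, 0.073]
tool_rot: [0.753, 0.658, 0.0, -0.0]
force: [-1.4, 0.6, 0.2]
width: 0.0005
gripper_force: 0.4
```

servo_tool(
  deltas=[
    {"delta_pos": [0, 0, -0.2], "yaw": 0},
    {"delta_pos": [0, 0, 0], "yaw": 0},
  ],
)

```text
t: 11.9
tool_pos: [0.5178, 0.2703, 0.071]
tool_rot: [0.753, 0.658, -0.0, 0.0]
force: [-0.9, 0.7, -0.4]
width: 0.0003
gripper_force: 0.0
```

servo_tool(
  deltas=[
    {"delta_pos": [0, 0, -0.15], "yaw": 0},
    {"delta_pos": [0, 0, 0], "yaw": 0},
  ],
)

```text
t: 12.15
tool_pos: [0.5179, 0.2704, 0.0697]
tool_rot: [0.753, 0.658, 0.0, 0.0]
force: [-0.4, -0.1, -0.6]
width: 0.0004
gripper_force: 0.0
```

servo_tool(
  deltas=[
    {"delta_pos": [0, 0, -0.15], "yaw": 0},
    {"delta_pos": [0, 0, 0], "yaw": 0},
  ],
)

```text
t: 12.4
tool_pos: [0.518, 0.2704, 0.0693]
tool_rot: [0.753, 0.658, 0.0, 0.0]
force: [-3.3, -1.2, 6.9]
width: 0.0009
gripper_force: 3.9
```

```bash
python3 - <<'E'
from h import *
a=env.camera("side");b=env.camera("scene")
A=cv2.resize(a[140:300,120:280],(400,400),interpolation=cv2.INTER_CUBIC);B=cv2.resize(b[120:220,210:310],(400,400),interpolation=cv2.INTER_CUBIC)
cv2.imwrite("pics/m3.png",np.hstack([A,B]));print(env.observe()["force"],env.observe()["tool_pos"])
E
```

```text
[-2.9797598  -1.48349585  7.34716557] [0.51805033 0.2704532  0.06931772]
```

View pics/m3.png

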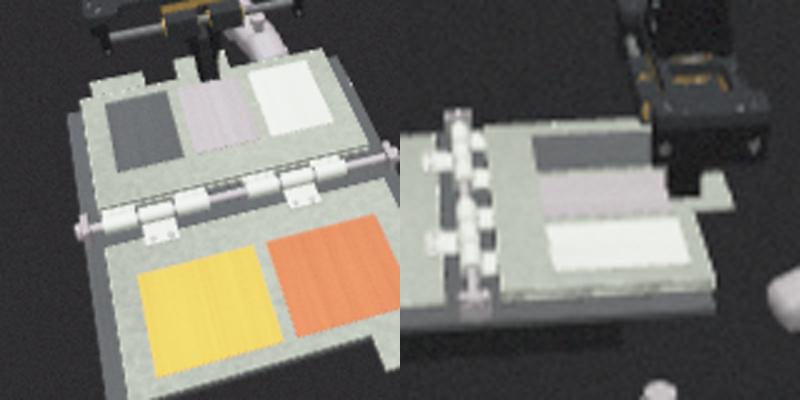

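The leaf lies flat on the left. It bottomed out at z = 0.069 with about 7 N, the tab is under the post at (205,70) in the side half, and the other leaf is down. Now I retreat straight up.

servo_tool(
  deltas=[
    {"delta_pos": [0, 0, 0.5], "yaw": 0},
    {"delta_pos": [0, 0, 2], "yaw": 0},
    {"delta_pos": [0, 0, 4], "yaw": 0},
    {"delta_pos": [0, 0, 4], "yaw": 0},
    {"delta_pos": [0, 0, 4], "yaw": 0},
    {"delta_pos": [0, 0, 0], "yaw": 0},
    {"delta_pos": [0, 0, 0], "yaw": 0},
  ],
)

```text
t: 13.38
tool_pos: [0.5178, 0.2704, 0.2136]
tool_rot: [0.753, 0.658, 0.0, 0.0]
force: [-0.0, -1.0, -0.8]
width: 0.0007
gripper_force: 0.0
```

```bash
python3 - <<'E'
from h import *
a=env.camera("side");b=env.camera("scene")
A=cv2.resize(a[140:300,120:280],(400,400),interpolation=cv2.INTER_CUBIC);B=cv2.resize(b[120:220,210:310],(400,400),interpolation=cv2.INTER_CUBIC)
cv2.imwrite("pics/m4.png",np.hstack([A,B]))
E
```

```text
(no output)
```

View pics/m4.png

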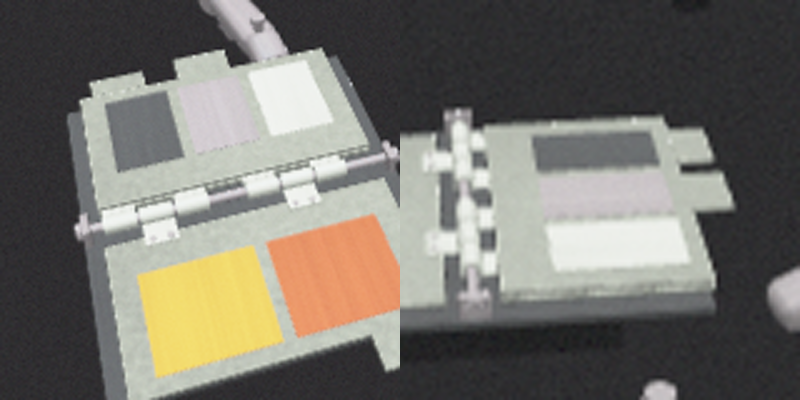

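The leaf stayed flat after release, with both left tabs at (705,145) and (708,190) in the scene half. The arm is clear.

```bash
python3 -c "
from rig import env
print(env.close_job())"
```

```text
the job is handed in; nothing more can be done
None
```

I turned the top leaf over the spine and laid it flat on the left, with no sign in the pictures or force readings of anything else being disturbed, then handed the job in after about 13.5 s; the verdict wasn't shown, and because the tool cannot tilt, the closed fingers lifted the tab by its outer edge instead of from directly beneath.

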